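# Set the reorder tags of the consumables rack

### The arm

A 6-joint arm with a two-finger parallel gripper is mounted at the origin on a cart in front of the work surface, level with it; the furniture and walls round the work are solid. World frame = base frame: x ahead of the robot, y to its left, z up, the work surface at z = 0. Lengths are in m, angles in rad, forces in N, time in s.
With the tool pointing down it reaches from about 0.425 to 0.95 m from the base axis. Payload 14.7 kg.
Tool frame: the origin (TCP) lies at the very end of the fingers, on their centre line; the grasp point (between the pads) lies bot.grip_depth behind it (bot.grip_depth is the distance from the TCP to the grasp point, in m); z points along the fingers, x is the direction in which the jaws open and shut, and the axes are right-handed (so a half turn about z gives the same grasp; the last joint's range is limited). The gripper opens to 85 mm and grips with 20 to 120 N. Pads are 22 mm wide; open, the fingers measure 114 mm over their backs; the gripper's body (76 mm by 85 mm) begins 54 mm behind the grasp point. The pads swing forward as they close: fully open they stand 13 mm farther back than shut.
Start: joints at [1.26, 0.48, 1.596, -0, 1.065, -0.047], TCP at [0.169, 0.628, 0.231] pointing down, gripper open.
Joint ranges: [-2.75, 2.75], [-0.82, 2.05], [0.23, 2.67], [-1.56, 4.7], [0.09, 2.69], [-2.92, 2.92]. Speed limits (rad/s): [1.89, 1.89, 2.39, 3.01, 3.01, 3.01].

### API

Orientations are given as a unit quaternion [x, y, z, w].
In Python, from station import bot gives the robot as it stands.
- The arm moves only by the tool servo_tool, never from a script. Its argument "series" is a list of rows, each a list of 7 numbers: the shift along the tool's x, y, z in mm, then the turn, a rotation vector about the tool's x, y, z in rad, then the closure, from -1 (fully open) to 1 (shut). In form: [[x, y, z, ax, ay, az, gripper], ...]. A call has 1 to 5 rows; each row shifts and turns the commanded pose from where the row before left it, along the tool's axes as they then stand; what a row does not reach is not made up. A row lasts 1/12 s, in which the tool goes at most 41.7 mm and 7.16 degrees, less where a joint would pass 70% of its speed; a pose out of reach is approached as far as the arm can. A call is refused whole if a number of a shift passes 41.7 or a number of a turn 0.125, either way. A call with a gripper value outside its range is refused whole. The fingers move at their own pace and stop on an object; the grip force is fixed at half the most. Time passes only in rows, so rows that do not move let the fingers close. It gives the time, the measured TCP pose, the force and the opening at its end, in the units of the state.
- bot.state(): the state, without advancing time (a new reading comes with each control period).
- bot.read_camera(name): name is "side" or "top" or "wrist"; returns the picture (400x640x3 uint8, red, green, blue); there is no depth.
- bot.camera_params(name): a dict with "fx", "fy", "cx", "cy" (pixels), "R" (3x3) and "t" (3): a world point X has camera coordinates R X + t; the wrist camera has in their place "T_tool_cam" (4x4, takes a point from camera to tool coordinates, whose origin is the TCP and whose axes are the tool frame's). Camera axes: x right, y down, z forward; pixel columns grow to the right and rows downward; lengths in m; the calibration is good to about 2 mm. A picture is of the moment at which its call begins: read the wrist's pose just before it. camera_params takes no time and is no camera call.
- bot.finish_job(): hands the job in, once; it reports no verdict.
Trained networks look in the newest picture that a camera, given by its name, has taken for a name from the list of things; names that differ only in an ending like _2 or _b are one class to them, and where a whole thing is asked for, a point or a joint stands for the part that bears it (a point fixed in the world has none). Each returns a list of dicts, best first, with "confidence" (0 to 1); they miss things now and then, are a little off and sometimes report something else, mostly with a low value. They report only what shows in the picture. A call takes as long as a camera call. They do not tell look-alikes from the thing itself.
- bot.trace(camera, target): "region" (400x640 bool, what is visible of it) and "pixel" ([column, row] in pixels, amid what is visible of it).
- bot.mark_of(camera, target): "pixel" ([column, row] in pixels: a listed point, or the origin of a listed thing).
The state is a dict: "time_s": time; "joint_pos": joint angles; "joint_velocities": joint speeds; "effort": joint torques, N m; "tool_pos": TCP position; "tcp_rot": TCP orientation; "contact_force": force on the tool from outside, world axes, zero at the start; "ft_torque": the same for the moment, N m; "finger_gap": finger opening in m.
Only numpy, scipy, OpenCV 4.12 (cv2) and the standard library are available. Lean on these libraries where they do the work, as an engineer would, in place of code of your own. Each camera call takes 0.05 s, during which the arm holds its last target.

### The job

Stock check at the consumables rack: push the hinged flip tags over with a fingertip until the tag in front of each full bin shows green and the tag in front of each empty bin shows red, every tag lying right against its stop. Only push the tags, never pinch them, and leave the bins and the things around the rack where they stand.

Things in the scene. Friction and masses are not known exactly. Their poses are not given: they have to be found in the camera images.
- rack: grey sheet-metal bin rack, fixed: tray 252 x 336 mm. Origin on the worktop under the middle of the tags' common hinge line; its x axis points away from the robot towards the bins, y along the row of tags (left), z up. Four stations along y at -120, -40, +40, +120 mm, each with one tag in front of one bin. The tray reaches from 52 mm in front of the hinge line to 200 mm behind it. An aluminium rail, 24 mm deep and 34 mm high, carries the tag holders.
- tag_1 (a joint): hinge of flip tag 1, rad: 0 = tag leans back against its rear stop, towards the bins, 55 degrees above horizontal, and shows RED to the robot; 1.623 = tag lies forward on its front stop, towards the robot, 32 degrees above horizontal, and shows GREEN. Upright is at 0.61; past upright it falls by its own weight (30 g, slightly damped hinge, slippery plastic) to the stop on that side and stays there.
- tag_1_hinge (a point): middle of the hinge line of tag 1, 46 mm above the worktop. The hinge line runs along the rack's y. The holder is a V-shaped steel cradle whose front wing reaches 17 mm in front of and 4 mm above this point, and whose rear wing reaches 22 mm behind and 20 mm above it.
- tag_1_edge (a point): middle of the free edge of tag 1 (plastic leaf 52 mm wide along the hinge, 60 mm from hinge to free edge, 4 mm thick; 28 mm gap to the next). Tag leaning back: edge 49 mm above, 34 mm behind the hinge; forward: 32 mm above, 51 mm in front. It overhangs the cradle, so a fingertip reaching 15 to 20 mm below the edge can push it over from outside; a tip too high jams it on its stop.
- tag_2 (a joint): hinge of flip tag 2, rad: 0 = tag leans back against its rear stop, towards the bins, 55 degrees above horizontal, and shows RED to the robot; 1.623 = tag lies forward on its front stop, towards the robot, 32 degrees above horizontal, and shows GREEN. Upright is at 0.61; past upright it falls by its own weight (30 g, slightly damped hinge, slippery plastic) to the stop on that side and stays there.
- tag_2_hinge (a point): middle of the hinge line of tag 2, 46 mm above the worktop. The hinge line runs along the rack's y. The holder is a V-shaped steel cradle whose front wing reaches 17 mm in front of and 4 mm above this point, and whose rear wing reaches 22 mm behind and 20 mm above it.
- tag_2_edge (a point): middle of the free edge of tag 2 (plastic leaf 52 mm wide along the hinge, 60 mm from hinge to free edge, 4 mm thick; 28 mm gap to the next). Tag leaning back: edge 49 mm above, 34 mm behind the hinge; forward: 32 mm above, 51 mm in front. It overhangs the cradle, so a fingertip reaching 15 to 20 mm below the edge can push it over from outside; a tip too high jams it on its stop.
- tag_3 (a joint): hinge of flip tag 3, rad: 0 = tag leans back against its rear stop, towards the bins, 55 degrees above horizontal, and shows RED to the robot; 1.623 = tag lies forward on its front stop, towards the robot, 32 degrees above horizontal, and shows GREEN. Upright is at 0.61; past upright it falls by its own weight (30 g, slightly damped hinge, slippery plastic) to the stop on that side and stays there.
- tag_3_hinge (a point): middle of the hinge line of tag 3, 46 mm above the worktop. The hinge line runs along the rack's y. The holder is a V-shaped steel cradle whose front wing reaches 17 mm in front of and 4 mm above this point, and whose rear wing reaches 22 mm behind and 20 mm above it.
- tag_3_edge (a point): middle of the free edge of tag 3 (plastic leaf 52 mm wide along the hinge, 60 mm from hinge to free edge, 4 mm thick; 28 mm gap to the next). Tag leaning back: edge 49 mm above, 34 mm behind the hinge; forward: 32 mm above, 51 mm in front. It overhangs the cradle, so a fingertip reaching 15 to 20 mm below the edge can push it over from outside; a tip too high jams it on its stop.
- tag_4 (a joint): hinge of flip tag 4, rad: 0 = tag leans back against its rear stop, towards the bins, 55 degrees above horizontal, and shows RED to the robot; 1.623 = tag lies forward on its front stop, towards the robot, 32 degrees above horizontal, and shows GREEN. Upright is at 0.61; past upright it falls by its own weight (30 g, slightly damped hinge, slippery plastic) to the stop on that side and stays there.
- tag_4_hinge (a point): middle of the hinge line of tag 4, 46 mm above the worktop. The hinge line runs along the rack's y. The holder is a V-shaped steel cradle whose front wing reaches 17 mm in front of and 4 mm above this point, and whose rear wing reaches 22 mm behind and 20 mm above it.
- tag_4_edge (a point): middle of the free edge of tag 4 (plastic leaf 52 mm wide along the hinge, 60 mm from hinge to free edge, 4 mm thick; 28 mm gap to the next). Tag leaning back: edge 49 mm above, 34 mm behind the hinge; forward: 32 mm above, 51 mm in front. It overhangs the cradle, so a fingertip reaching 15 to 20 mm below the edge can push it over from outside; a tip too high jams it on its stop.
- bin_white_front (a point): middle of the upper front edge of a loose grey open bin (130 deep x 74 wide x 50 mm high, standing on the 4 mm tray; front wall 34 mm high). The bin's front stands 56 mm behind the hinge line of the tag that belongs to it. This bin is FULL: 15 white-capped glass vials standing in it, tops 51 mm above the worktop.
- bin_black_front (a point): middle of the upper front edge of a loose grey open bin (130 deep x 74 wide x 50 mm high, standing on the 4 mm tray; front wall 34 mm high). The bin's front stands 56 mm behind the hinge line of the tag that belongs to it. This bin is FULL: 15 black-capped glass vials standing in it, tops 51 mm above the worktop.
- bin_empty_a_front (a point): middle of the upper front edge of a loose grey open bin (130 deep x 74 wide x 50 mm high, standing on the 4 mm tray; front wall 34 mm high). The bin's front stands 56 mm behind the hinge line of the tag that belongs to it. This bin is EMPTY.
- bin_empty_b_front (a point): middle of the upper front edge of a loose grey open bin (130 deep x 74 wide x 50 mm high, standing on the 4 mm tray; front wall 34 mm high). The bin's front stands 56 mm behind the hinge line of the tag that belongs to it. This bin is EMPTY.
- notebook_mid (a point): centre of a loose green notebook, 210 x 152 x 16 mm, lying flat; bystander
- marker_mid (a point): centre of a loose blue marker, 140 mm long, lying on the notebook; bystander
- bottle_mid (a point): centre of a loose blue-capped glass bottle with pink contents, 56 mm wide, 105 mm high; bystander
- timer_mid (a point): centre of a loose white bench timer, 66 x 66 x 20 mm; bystander
Mind the look-alikes: they are no part of the job. Leave any orange look-alike of the part that bears bin_empty_a_front alone.

How it is judged:
At the end, for the whole second after the job is handed in: Each tag in front of a full bin lies forward and shows green (joint above 1.53 rad), each tag in front of an empty bin leans back and shows red (joint below 0.09 rad), all tags at rest; no bin moved by 15 mm or more, nor notebook, marker, bottle or timer by 20 mm or more ((horizontal distance between tag_1_hinge and bin_white_front above 0.076 m or value of joint tag_1 above 1.53 rad) and (horizontal distance between tag_1_hinge and bin_black_front above 0.076 m or value of joint tag_1 above 1.53 rad) and (horizontal distance between tag_1_hinge and bin_empty_a_front above 0.076 m or value of joint tag_1 below 0.09 rad) and (horizontal distance between tag_1_hinge and bin_empty_b_front above 0.076 m or value of joint tag_1 below 0.09 rad) and velocity of joint tag_1 between -0.2 and 0.2 rad/s and (horizontal distance between tag_2_hinge and bin_white_front above 0.076 m or value of joint tag_2 above 1.53 rad) and (horizontal distance between tag_2_hinge and bin_black_front above 0.076 m or value of joint tag_2 above 1.53 rad) and (horizontal distance between tag_2_hinge and bin_empty_a_front above 0.076 m or value of joint tag_2 below 0.09 rad) and (horizontal distance between tag_2_hinge and bin_empty_b_front above 0.076 m or value of joint tag_2 below 0.09 rad) and velocity of joint tag_2 between -0.2 and 0.2 rad/s and (horizontal distance between tag_3_hinge and bin_white_front above 0.076 m or value of joint tag_3 above 1.53 rad) and (horizontal distance between tag_3_hinge and bin_black_front above 0.076 m or value of joint tag_3 above 1.53 rad) and (horizontal distance between tag_3_hinge and bin_empty_a_front above 0.076 m or value of joint tag_3 below 0.09 rad) and (horizontal distance between tag_3_hinge and bin_empty_b_front above 0.076 m or value of joint tag_3 below 0.09 rad) and velocity of joint tag_3 between -0.2 and 0.2 rad/s and (horizontal distance between tag_4_hinge and bin_white_front above 0.076 m or value of joint tag_4 above 1.53 rad) and (horizontal distance between tag_4_hinge and bin_black_front above 0.076 m or value of joint tag_4 above 1.53 rad) and (horizontal distance between tag_4_hinge and bin_empty_a_front above 0.076 m or value of joint tag_4 below 0.09 rad) and (horizontal distance between tag_4_hinge and bin_empty_b_front above 0.076 m or value of joint tag_4 below 0.09 rad) and velocity of joint tag_4 between -0.2 and 0.2 rad/s and distance of each of bin_white_front, bin_black_front, bin_empty_a_front, bin_empty_b_front from where it was at the start of the episode below 0.015 m and distance of each of notebook_mid, marker_mid, bottle_mid, timer_mid from where it was at the start of the episode below 0.02 m); the robot touches nothing.
It fails at once if a bin is lifted, tipped or shoved more than 15 mm (distance of any of bin_white_front, bin_black_front, bin_empty_a_front, bin_empty_b_front from where it was at the start of the episode above 0.015 m).
It fails at once if the notebook, marker, bottle or timer is moved more than 20 mm (distance of any of notebook_mid, marker_mid, bottle_mid, timer_mid from where it was at the start of the episode above 0.02 m).
It fails at once if a tag is pinched: the fingers press on its red and its green face at once ((contact force between the fingers and tag_1_c0 above 1 N and contact force between the fingers and tag_1_c1 above 1 N) or (contact force between the fingers and tag_2_c0 above 1 N and contact force between the fingers and tag_2_c1 above 1 N) or (contact force between the fingers and tag_3_c0 above 1 N and contact force between the fingers and tag_3_c1 above 1 N) or (contact force between the fingers and tag_4_c0 above 1 N and contact force between the fingers and tag_4_c1 above 1 N)).
It also fails if it takes over 40 s, if anything falls off the work surface, if the arm or the gripper's body presses on something with over 40 N, if the wrist force passes 120 N, or if a joint passes its speed limit or range.

## Working session

There is one attempt and no reset: what is moved stays moved. The work goes in short steps, Python scripts to look and compute and a tool call to move; the robot and the scene stay as the last step left them, time stands still between calls to the robot, and variables do not carry over. Pictures are saved under pics/ and viewed, and the job is handed in when it is done.

Besides the shell and the picture viewer there is one more tool, called after "Call:" as name([rows], argument=value, ...), one row to a line, values as JSON. servo_tool: Moves the arm, as the interface text tells. Its arguments: {"type":"object","properties":{"series":{"type":"array"}},"required":["series"]}

```bash
mkdir -p pics; ls
python3 - <<'E'
from station import bot
import cv2,numpy as np
s=bot.state();print(s)
for n in("side","top"):
    im=bot.read_camera(n);cv2.imwrite(f"pics/{n}0.png",im[:,:,::-1]);p=bot.camera_params(n);print(n,p)
print(bot.camera_params("wrist"),bot.grip_depth)
E
```

```text
pics
{'time_s': 0.0, 'joint_pos': array([ 1.26036033e+00,  4.80844383e-01,  1.59690291e+00, -1.12293783e-05,
        1.06507762e+00, -4.66182670e-02]), 'joint_velocities': array([-1.12355359e-05,  1.48797222e-03,  1.16589722e-03, -3.56022780e-05,
        5.49586711e-04, -1.24214138e-04]), 'effort': array([ 3.15467594e-03, -9.50660062e+01, -4.30187523e+01,  4.30041455e-04,
        1.22254406e-02, -4.06108938e-06]), 'tool_pos': array([0.16936411, 0.62710753, 0.23065342]), 'tcp_rot': array([ 7.93965475e-01,  6.07962536e-01, -5.03310878e-04,  3.55412018e-04]), 'contact_force': array([0.44736394, 0.05483557, 0.32280915]), 'ft_torque': array([-0.01186121, -0.01334447,  0.00025621]), 'finger_gap': 0.08503631010531204}
side {'fx': 414.3278086762239, 'fy': 414.3278086762239, 'cx': 318.61842503506966, 'cy': 201.89143414208243, 'R': array([[-0.99715912,  0.0744322 , -0.01155607],
       [ 0.06331495,  0.74515053, -0.66388395],
       [-0.04080334, -0.66272961, -0.74774632]]), 't': array([0.5536566 , 0.02579025, 1.47764714])}
top {'fx': 401.4945383244319, 'fy': 401.4945383244319, 'cx': 318.91153279109426, 'cy': 197.30506274647584, 'R': array([[ 1.02289887e-02, -9.99947551e-01, -5.12975536e-04],
       [-9.93743873e-01, -1.01084695e-02, -1.11224701e-01],
       [ 1.11213682e-01,  1.64748250e-03, -9.93795151e-01]]), 't': array([-4.77888656e-04,  5.68811859e-01,  1.30311642e+00])}
{'fx': 280.27460344430244, 'fy': 280.27460344430244, 'cx': 321.6001645055164, 'cy': 196.7801295185849, 'T_tool_cam': array([[ 9.99999694e-01,  3.19885622e-04, -7.13714657e-04,
         9.41938854e-04],
       [-9.94639915e-05,  9.57139515e-01,  2.89627242e-01,
        -7.27201324e-02],
       [ 7.75772091e-04, -2.89627083e-01,  9.57139254e-01,
        -1.43359147e-01],
       [ 0.00000000e+00,  0.00000000e+00,  0.00000000e+00,
         1.00000000e+00]])} 0.0187
```

View pics/side0.png

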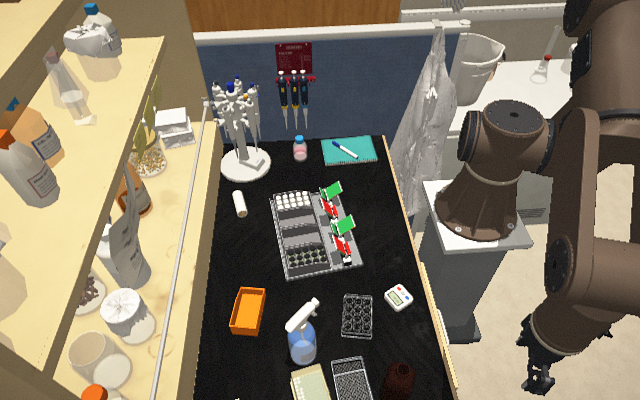

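View pics/top0.png

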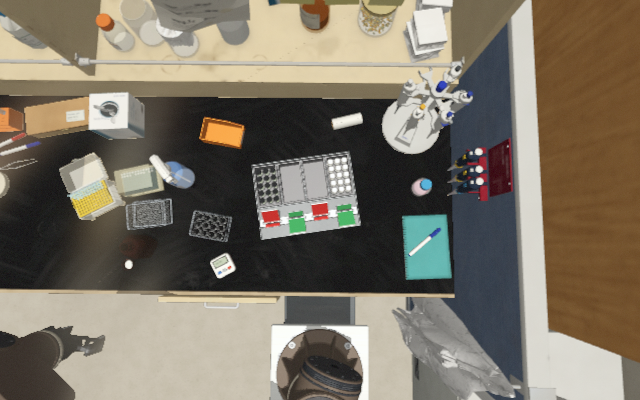

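```bash
cat > h.py <<'E'
from station import bot
import cv2,numpy as np
def ray(n,px,z):
    p=bot.camera_params(n);R,t=np.array(p["R"]),np.array(p["t"])
    d=R.T@np.array([(px[0]-p["cx"])/p["fx"],(px[1]-p["cy"])/p["fy"],1]);c=-R.T@t
    return c+d*(z-c[2])/d[2]
def proj(n,X):
    p=bot.camera_params(n);c=np.array(p["R"])@X+p["t"];return np.array([p["fx"]*c[0]/c[2]+p["cx"],p["fy"]*c[1]/c[2]+p["cy"]])
E
python3 - <<'E'
from h import *
im=bot.read_camera("top");cv2.imwrite("pics/topz.png",cv2.resize(im[140:250,240:375,::-1],None,fx=5.5,fy=5.4,interpolation=cv2.INTER_CUBIC))
for t,z in(("rack",0),("tag_1_hinge",.046),("bin_white_front",.038),("bin_black_front",.038),("bin_empty_a_front",.038)):
    for r in bot.mark_of("top",t): print("top",t,r["pixel"],r["confidence"],ray("top",r["pixel"],z))
im=bot.read_camera("side");cv2.imwrite("pics/sidez.png",cv2.resize(im[170:290,260:375,::-1],None,fx=5,fy=5,interpolation=cv2.INTER_CUBIC))
for t,z in(("rack",0),("tag_1_hinge",.046),("bin_white_front",.038),("bin_black_front",.038)):
    for r in bot.mark_of("side",t): print("side",t,r["pixel"],r["confidence"],ray("side",r["pixel"],z))
E
```

```text
top rack [309.5, 218.7] 0.66 [0.49916372 0.03647936 0.        ]
top tag_1_hinge [342.9, 212.8] 0.9 [ 0.51693413 -0.07377245  0.046     ]
top tag_1_hinge [317.9, 203.3] 0.67 [0.54735062 0.00841912 0.046     ]
top bin_white_front [342.7, 196.1] 0.71 [ 0.57289998 -0.07338079  0.038     ]
top bin_black_front [269.7, 207.4] 0.91 [0.53291522 0.16735615 0.038     ]
top bin_empty_a_front [294.9, 200.9] 0.72 [0.55532061 0.08456416 0.038     ]
top bin_empty_a_front [238.9, 137.8] 0.7 [0.76683013 0.27661195 0.038     ]
top bin_empty_a_front [318.9, 199.1] 0.5 [0.56211203 0.00529088 0.038     ]
side rack [333.8, 228.2] 0.89 [0.50605691 0.0440579  0.        ]
side tag_1_hinge [327.1, 192.9] 0.54 [ 0.51838948 -0.0806476   0.046     ]
side tag_1_hinge [326.0, 207.6] 0.52 [ 0.52825552 -0.01207782  0.046     ]
side bin_white_front [309.7, 196.3] 0.86 [ 0.58092821 -0.07685597  0.038     ]
side bin_black_front [325.2, 251.7] 0.89 [0.54615162 0.16536784 0.038     ]
side bin_black_front [333.2, 228.4] 0.32 [0.51165484 0.07418901 0.038     ]
```

View pics/topz.png

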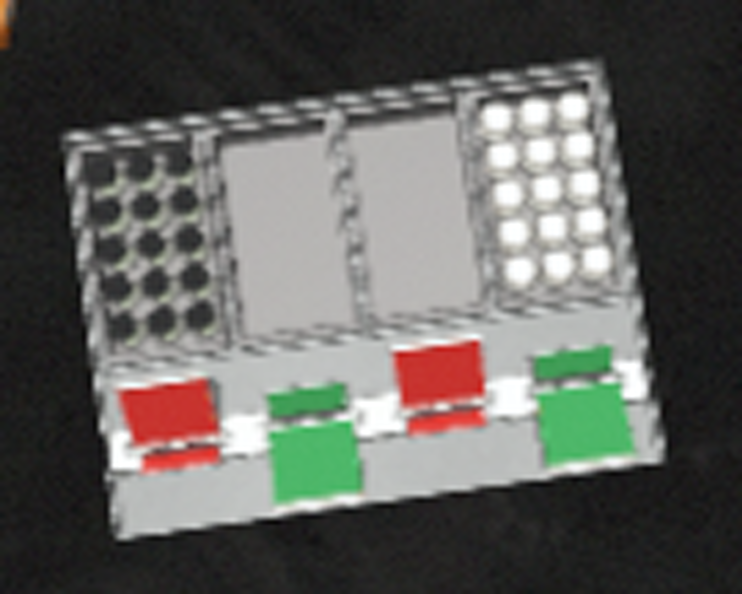

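View pics/sidez.png

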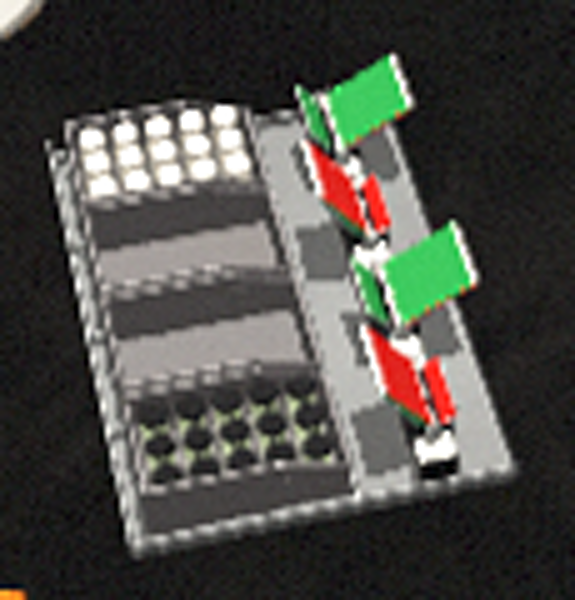

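```bash
cat > fit.py <<'E'
from h import *
from scipy.optimize import least_squares
T=lambda u,v:(240+(u+.5)/5.5-.5,140+(v+.5)/5.4-.5); S=lambda u,v:(260+(u+.5)/5-.5,170+(v+.5)/5-.5)
O=[("top",T(120,390),(.034,.146,.095)),("top",T(210,378),(.034,.094,.095)),("top",T(393,351),(.034,-.014,.095)),("top",T(480,340),(.034,-.066,.095)),
("top",T(276,503),(-.051,.066,.078)),("top",T(362,490),(-.051,.014,.078)),("top",T(548,467),(-.051,-.094,.078)),("top",T(634,455),(-.051,-.146,.078)),
("side",S(392,54),(-.051,-.146,.078)),("side",S(413,107),(-.051,-.094,.078)),("side",S(458,222),(-.051,.014,.078)),("side",S(478,280),(-.051,.066,.078)),
("top",T(118,540),(-.052,.168,.004)),("top",T(663,462),(-.052,-.168,.004)),("side",S(515,470),(-.052,.168,.004))]
P=lambda q,l:np.array([q[0]+np.cos(q[2])*l[0]-np.sin(q[2])*l[1],q[1]+np.sin(q[2])*l[0]+np.cos(q[2])*l[1],l[2]])
f=lambda q:np.concatenate([proj(n,P(q,l))-p for n,p,l in O])
if __name__=="__main__":
    for sel in(O,[o for o in O if o[0]=="top"],[o for o in O if o[0]=="side"]):
        g=lambda q:np.concatenate([proj(n,P(q,l))-p for n,p,l in sel])
        r=least_squares(g,[.53,.03,0.1],loss="soft_l1");print(r.x.round(4));print(g(r.x).reshape(-1,2).round(1).tolist())
E
python3 fit.py
```

```text
[0.5047 0.0402 0.1552]
[[-1.1, -0.6], [-1.1, -0.8], [-0.5, -0.7], [-0.1, -1.0], [-0.3, 1.7], [0.3, 1.7], [0.1, 1.0], [0.6, 0.9], [-0.0, -0.8], [-0.4, -1.0], [-0.7, -0.9], [-0.3, -0.5], [-0.0, -0.1], [-0.2, -0.1], [0.5, 0.1]]
[0.5051 0.0395 0.1589]
[[-0.9, -0.6], [-1.0, -0.8], [-0.4, -0.8], [0.1, -1.2], [-0.0, 1.6], [0.6, 1.6], [0.3, 0.8], [0.8, 0.6], [0.3, 0.0], [0.0, -0.4]]
[0.5044 0.0427 0.152 ]
[[0.3, -0.3], [-0.1, -0.5], [-0.6, -0.3], [-0.1, 0.1], [0.5, 0.9]]
```

Call:
servo_tool([
  [-22.9, 32.5, 0, 0, 0, 0, 1],
  [-22.9, 32.5, 0, 0, 0, 0, 1],
  [-22.9, 32.5, 0, 0, 0, 0, 1],
  [-22.9, 32.5, 0, 0, 0, 0, 1],
  [-22.9, 32.5, 0, 0, 0, 0, 1],
])

```text
time_s: 1.07
tool_pos: [0.2972, 0.4731, 0.2314]
tcp_rot: [0.794, 0.608, 0.0, -0.0]
contact_force: [0.8, 1.1, -0.3]
finger_gap: 0.0256
```

Call:
servo_tool([
  [-22.9, 32.5, 0, 0, 0, 0, 1],
  [-22.9, 32.5, 0, 0, 0, 0, 1],
  [-22.9, 32.5, 0, 0, 0, 0, 1],
  [-22.9, 32.5, 0, 0, 0, 0, 1],
  [-22.9, 32.5, 0, 0, 0, 0, 1],
])

```text
time_s: 1.48
tool_pos: [0.4245, 0.3201, 0.2316]
tcp_rot: [0.794, 0.608, 0.0, 0.0]
contact_force: [0.3, 0.8, 0.2]
finger_gap: 0.0001
```

Call:
servo_tool([
  [-22.9, 32.5, 0, 0, 0, 0, 1],
  [-22.9, 32.5, 0, 0, 0, 0, 1],
  [-22.9, 32.5, 0, 0, 0, 0, 1],
  [-22.9, 32.5, 0, 0, 0, 0, 1],
  [-22.9, 32.5, 0, 0, 0, 0, 1],
])

```text
time_s: 1.9
tool_pos: [0.5516, 0.167, 0.2315]
tcp_rot: [0.794, 0.608, 0.0, 0.0]
contact_force: [1.7, 0.3, 0.1]
finger_gap: 0.0002
```

Call:
servo_tool([
  [0, 0, 0, 0, 0, -0.105, 1],
  [0, 0, 0, 0, 0, -0.105, 1],
  [0, 0, 0, 0, 0, -0.105, 1],
  [0, 0, 0, 0, 0, -0.105, 1],
  [0, 0, 0, 0, 0, 0, 1],
])

```text
time_s: 2.32
tool_pos: [0.5506, 0.1686, 0.2313]
tcp_rot: [0.648, 0.762, 0.0, 0.0]
contact_force: [-0.1, -0.0, 1.0]
finger_gap: 0.0001
```

```bash
cat > loc.py <<'E'
from h import *
import sys
from scipy.spatial.transform import Rotation as Ro
q=[.505,.040,.156]
def loc(s=None):
    s=s or bot.state();d=s["tool_pos"][:2]-q[:2];c,n=np.cos(q[2]),np.sin(q[2])
    x=Ro.from_quat(s["tcp_rot"]).as_matrix()
    print("t",round(s["time_s"],2),"local mm",np.round(1000*np.array([c*d[0]+n*d[1],-n*d[0]+c*d[1],s["tool_pos"][2]]),1),"F",np.round(s["contact_force"],1),"gap",round(s["finger_gap"],4),"xaxis yaw",round(np.degrees(np.arctan2(x[1,0],x[0,0]))-90-np.degrees(q[2]),1),"z",x[:,2].round(3))
def snap(tag,cams=("side","top","wrist")):
    for n in cams:
        im=bot.read_camera(n)[:,:,::-1]
        if n=="side": im=cv2.resize(im[150:300,240:440],None,fx=4,fy=4,interpolation=cv2.INTER_CUBIC)
        if n=="top": im=cv2.resize(im[130:260,230:400],None,fx=4.5,fy=4.5,interpolation=cv2.INTER_CUBIC)
        cv2.imwrite(f"pics/{n}_{tag}.png",im)
if __name__=="__main__":
    loc()
    if len(sys.argv)>1: snap(sys.argv[1],sys.argv[2].split(","))
E
python3 loc.py a side,wrist
```

```text
t 2.32 local mm [ 65.  120.  231.3] F [-0.1 -0.   1. ] gap 0.0001 xaxis yaw 0.3 z [ 0.  0. -1.]
```

View pics/side_a.png

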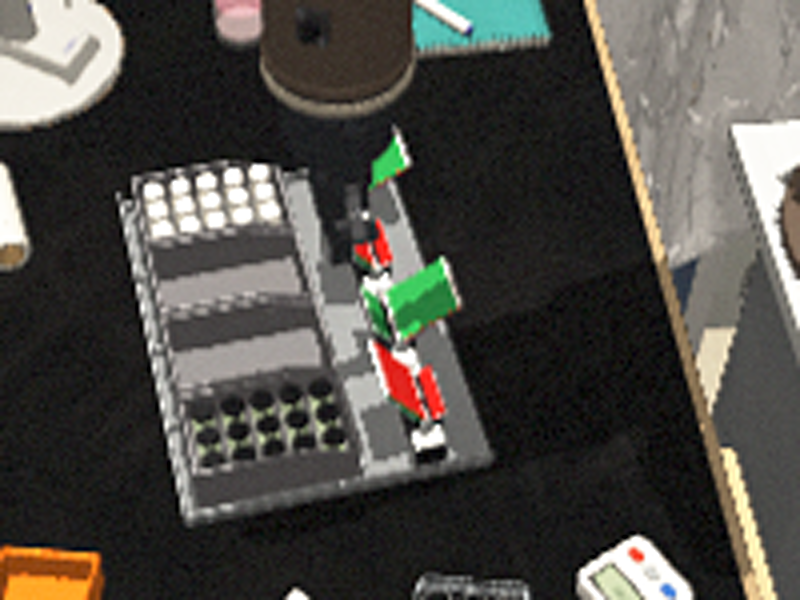

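View pics/wrist_a.png

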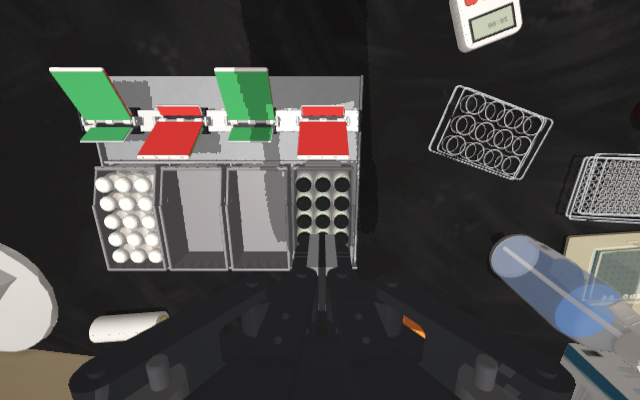

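Run:
```python
from loc import *
s=bot.state();p=bot.camera_params("wrist")
T=np.eye(4);T[:3,:3]=Ro.from_quat(s["tcp_rot"]).as_matrix();T[:3,3]=s["tool_pos"];M=T@p["T_tool_cam"]
for u,v,z in((297,156,.095),(349,155,.095),(137,157,.095),(192,157,.095),(215,69,.078),(269,69,.078),(50,68,.078),(102,68,.078),(362,76,.004),(361,269,.004)):
    d=M[:3,:3]@np.array([(u-p["cx"])/p["fx"],(v-p["cy"])/p["fy"],1]);c=M[:3,3];X=c+d*(z-c[2])/d[2]
    d=X[:2]-q[:2];a,n=np.cos(q[2]),np.sin(q[2]);print((u,v),np.round(1000*np.array([a*d[0]+n*d[1],-n*d[0]+a*d[1]]),1))
```

```text
(297, 156) [34.5 95.9]
(349, 155) [ 33.7 147.8]
(137, 157) [ 35.  -64.2]
(192, 157) [35.2 -9.1]
(215, 69) [-47.9  17.1]
(269, 69) [-47.7  69.6]
(50, 68) [ -49.3 -143.2]
(102, 68) [-49.1 -92.6]
(362, 76) [-49.5 170.1]
(361, 269) [217.8 178.8]
```

Call:
servo_tool([
  [0, 0, 40, 0, 0, 0, 1],
  [0, 0, 40, 0, 0, 0, 1],
  [0, 0, 40, 0, 0, 0, 1],
  [0, 0, 20, 0, 0, 0, 1],
  [0, 0, 0, 0, 0, 0, 1],
])

```text
time_s: 2.83
tool_pos: [0.5476, 0.1682, 0.0871]
tcp_rot: [0.651, 0.759, -0.003, -0.002]
contact_force: [-1.7, -0.8, -0.4]
finger_gap: -0.0
```

```bash
python3 loc.py b side,wrist
```

```text
t 2.83 local mm [ 62.  120.   87.1] F [-1.7 -0.8 -0.4] gap -0.0 xaxis yaw -0.2 z [-0.007 -0.002 -1.   ]
```

View pics/side_b.png

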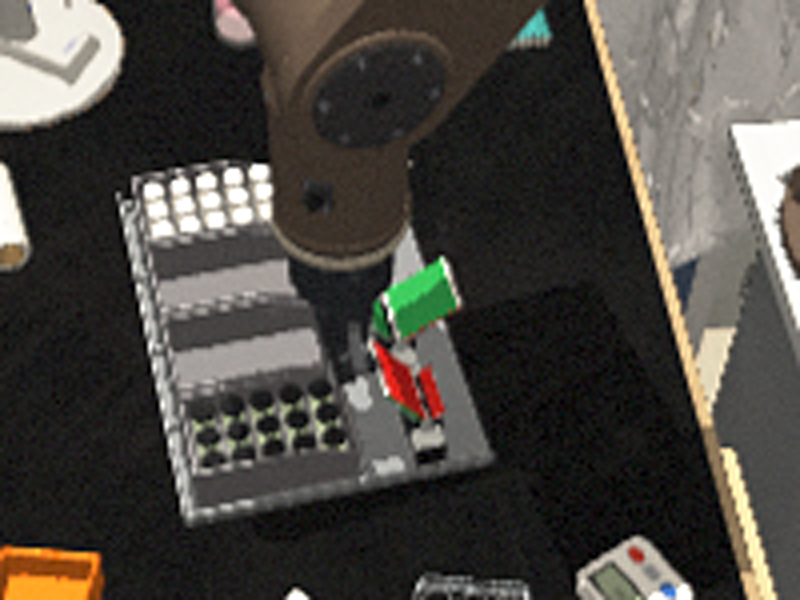

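View pics/wrist_b.png

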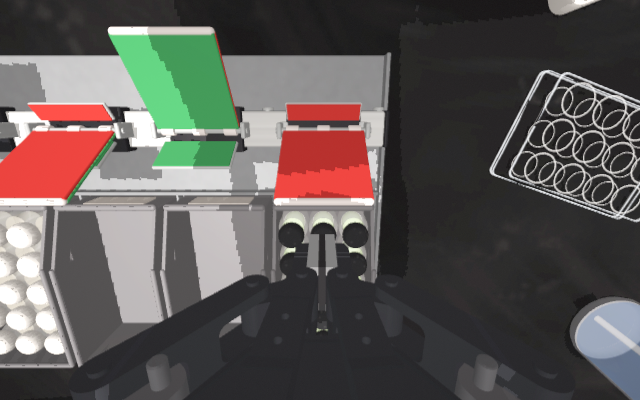

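Call:
servo_tool([
  [0, 0, 0, 0, 0, 0, 1],
  [0, 0, 0, 0, 0, 0, 1],
])

```text
time_s: 3.1
tool_pos: [0.5519, 0.1692, 0.0933]
tcp_rot: [0.65, 0.76, 0.001, 0.001]
contact_force: [-0.7, -0.9, 0.1]
finger_gap: -0.0003
```

Call:
servo_tool([
  [0, 0, 5, 0, 0, 0, 1],
  [0, 0, 5, 0, 0, 0, 1],
  [0, 0, 4, 0, 0, 0, 1],
  [0, 0, 0, 0, 0, 0, 1],
  [0, 0, 0, 0, 0, 0, 1],
])

```text
time_s: 3.52
tool_pos: [0.5503, 0.1687, 0.077]
tcp_rot: [0.65, 0.76, -0.0, -0.0]
contact_force: [0.5, 0.1, 0.2]
finger_gap: 0.0
```

```bash
python3 loc.py
```

```text
t 3.52 local mm [ 64.8 120.1  77. ] F [0.5 0.1 0.2] gap 0.0 xaxis yaw 0.0 z [-0.001 -0.    -1.   ]
```

Now pull along −tool y.

Call:
servo_tool([
  [0, -8, 0, 0, 0, 0, 1],
  [0, -8, 0, 0, 0, 0, 1],
  [0, -6, 0, 0, 0, 0, 1],
  [0, -5, 0, 0, 0, 0, 1],
  [0, -5, 0, 0, 0, 0, 1],
])

```text
time_s: 3.93
tool_pos: [0.5182, 0.1637, 0.0774]
tcp_rot: [0.65, 0.76, -0.0, 0.0]
contact_force: [0.1, 0.2, -0.2]
finger_gap: 0.0001
```

```bash
python3 loc.py c wrist
```

```text
t 3.93 local mm [ 32.2 120.1  77.4] F [ 0.1  0.2 -0.2] gap 0.0001 xaxis yaw 0.0 z [-0. -0. -1.]
```

View pics/wrist_c.png

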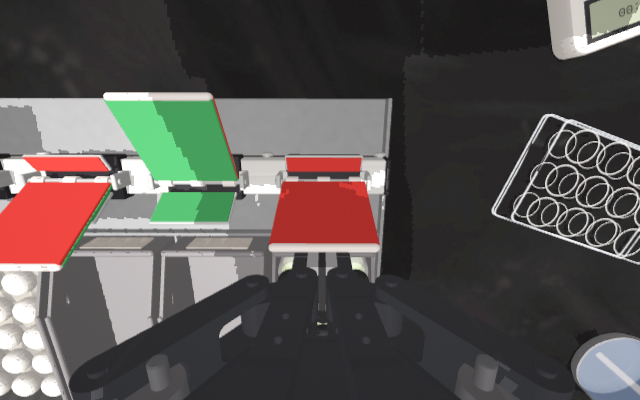

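Call:
servo_tool([
  [0, -5, 0, 0, 0, 0, 1],
  [0, -5, 0, 0, 0, 0, 1],
  [0, -5, 0, 0, 0, 0, 1],
  [0, -5, 0, 0, 0, 0, 1],
  [0, -5, 0, 0, 0, 0, 1],
])

```text
time_s: 4.4
tool_pos: [0.4937, 0.1598, 0.0773]
tcp_rot: [0.65, 0.76, -0.0, -0.0]
contact_force: [0.1, 1.1, -1.2]
finger_gap: -0.0
```

Call:
servo_tool([
  [0, -4, 0, 0, 0, 0, 1],
  [0, -4, 0, 0, 0, 0, 1],
  [0, 0, 0, 0, 0, 0, 1],
  [0, 0, 0, 0, 0, 0, 1],
])

```text
time_s: 4.73
tool_pos: [0.4863, 0.1587, 0.0774]
tcp_rot: [0.65, 0.76, 0.0, 0.0]
contact_force: [-0.1, -0.2, -0.2]
finger_gap: 0.0001
```

```bash
python3 loc.py d wrist
```

```text
t 4.73 local mm [-1.000e-01  1.201e+02  7.740e+01] F [-0.1 -0.2 -0.2] gap 0.0001 xaxis yaw 0.0 z [ 0. -0. -1.]
```

View pics/wrist_d.png

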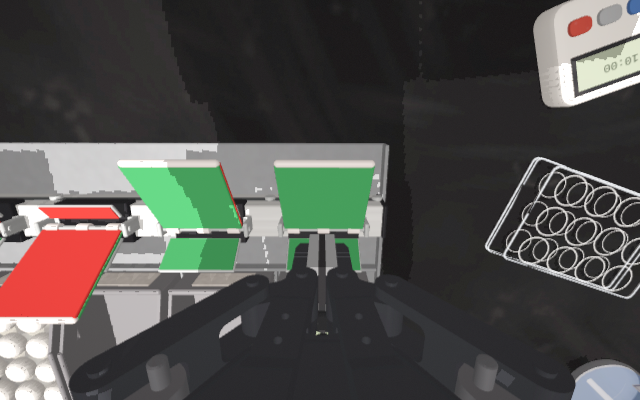

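Call:
servo_tool([
  [0, 0, -20, 0, 0, 0, 1],
  [0, 0, -30, 0, 0, 0, 1],
  [-15, -10, -5, 0, 0, 0, 1],
  [-15, -15, 0, 0, 0, 0, 1],
  [-15, -15, 0, 0, 0, 0, 1],
])

```text
time_s: 5.2
tool_pos: [0.4543, 0.1078, 0.133]
tcp_rot: [0.65, 0.76, 0.001, 0.001]
contact_force: [-0.2, 0.1, -0.4]
finger_gap: -0.0003
```

Call:
servo_tool([
  [-15, -10, 0, 0, 0, 0, 1],
  [-10, -10, 0, 0, 0, 0, 1],
  [-10, -10, 0, 0, 0, 0, 1],
  [0, -2, 0, 0, 0, 0, 1],
  [0, 0, 0, 0, 0, 0, 1],
])

```text
time_s: 5.62
tool_pos: [0.4273, 0.0681, 0.1323]
tcp_rot: [0.65, 0.76, -0.0, -0.0]
contact_force: [-0.1, 0.5, 0.3]
finger_gap: 0.0001
```

```bash
python3 loc.py e wrist,side
```

```text
t 5.62 local mm [-72.4  39.8 132.3] F [-0.1  0.5  0.3] gap 0.0001 xaxis yaw -0.1 z [-0.  0. -1.]
```

View pics/wrist_e.png

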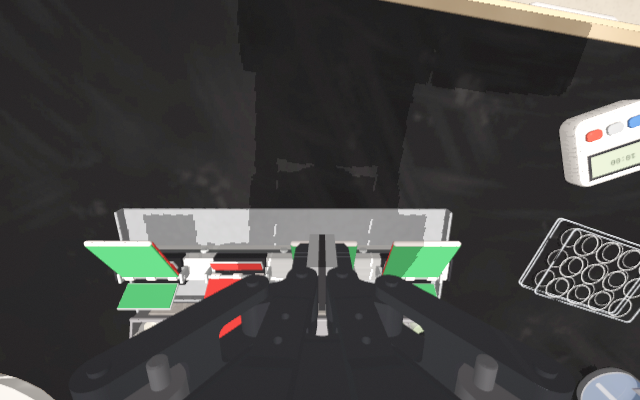

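View pics/side_e.png

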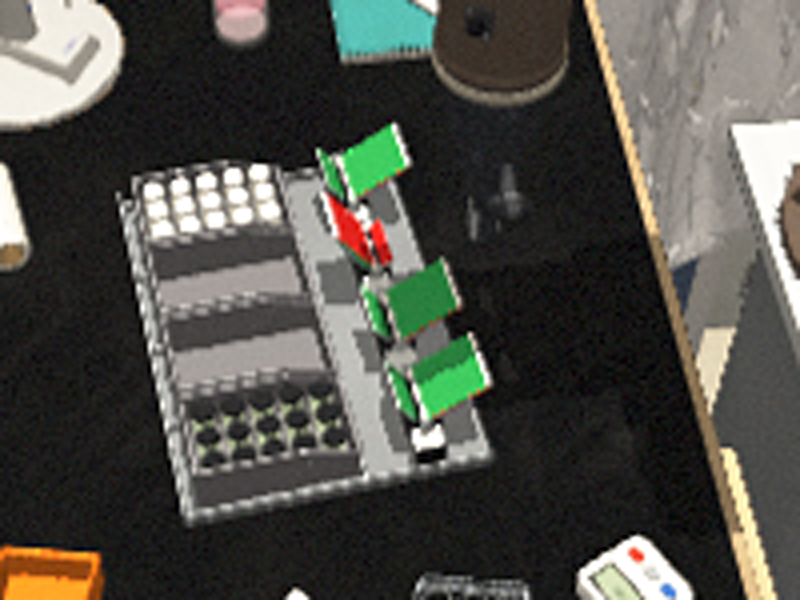

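Call:
servo_tool([
  [0, 0, 15, 0, 0, 0, 1],
  [0, 0, 20, 0, 0, 0, 1],
  [0, 0, 20, 0, 0, 0, 1],
  [0, 0, 12, 0, 0, 0, 1],
  [0, 0, 5, 0, 0, 0, 1],
])

```text
time_s: 6.13
tool_pos: [0.4274, 0.0689, 0.0587]
tcp_rot: [0.65, 0.76, -0.001, -0.001]
contact_force: [-0.2, 0.0, 0.2]
finger_gap: 0.0004
```

Call:
servo_tool([
  [0, 0, 0, 0, 0, 0, 1],
  [0, 0, 0, 0, 0, 0, 1],
])

```text
time_s: 6.3
tool_pos: [0.428, 0.0688, 0.0604]
tcp_rot: [0.65, 0.76, -0.0, -0.0]
contact_force: [-0.3, 0.2, 0.5]
finger_gap: -0.0001
```

```bash
python3 loc.py f side
```

```text
t 6.3 local mm [-71.6  40.4  60.4] F [-0.3  0.2  0.5] gap -0.0001 xaxis yaw 0.0 z [-0.  0. -1.]
```

View pics/side_f.png

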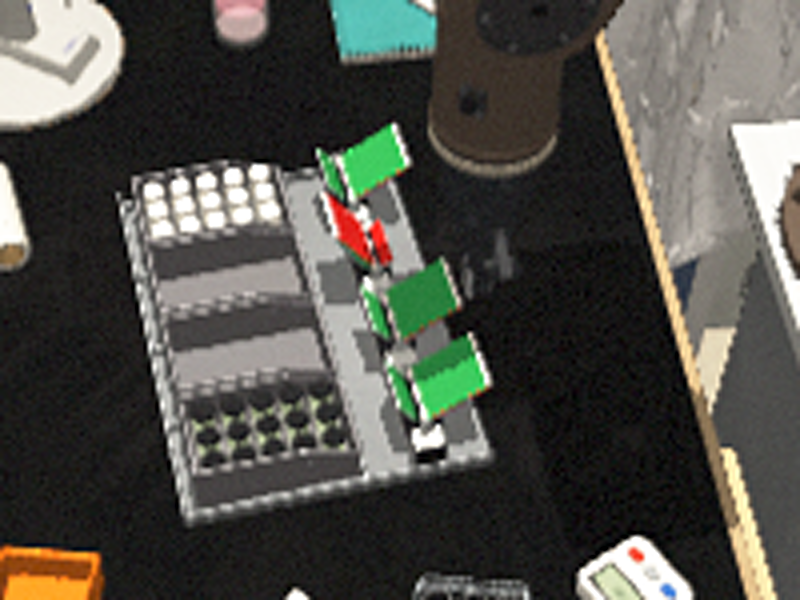

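Call:
servo_tool([
  [0, 5, 0, 0, 0, 0, 1],
  [0, 5, 0, 0, 0, 0, 1],
  [0, 5, 0, 0, 0, 0, 1],
  [0, 5, 0, 0, 0, 0, 1],
  [0, 5, 0, 0, 0, 0, 1],
])

```text
time_s: 6.77
tool_pos: [0.4533, 0.0724, 0.0606]
tcp_rot: [0.65, 0.76, 0.0, 0.0]
contact_force: [-0.3, 0.8, -0.5]
finger_gap: 0.0003
```

```bash
python3 loc.py g side
```

```text
t 6.77 local mm [-46.1  40.1  60.6] F [-0.3  0.8 -0.5] gap 0.0003 xaxis yaw 0.0 z [ 0.001  0.    -1.   ]
```

View pics/side_g.png

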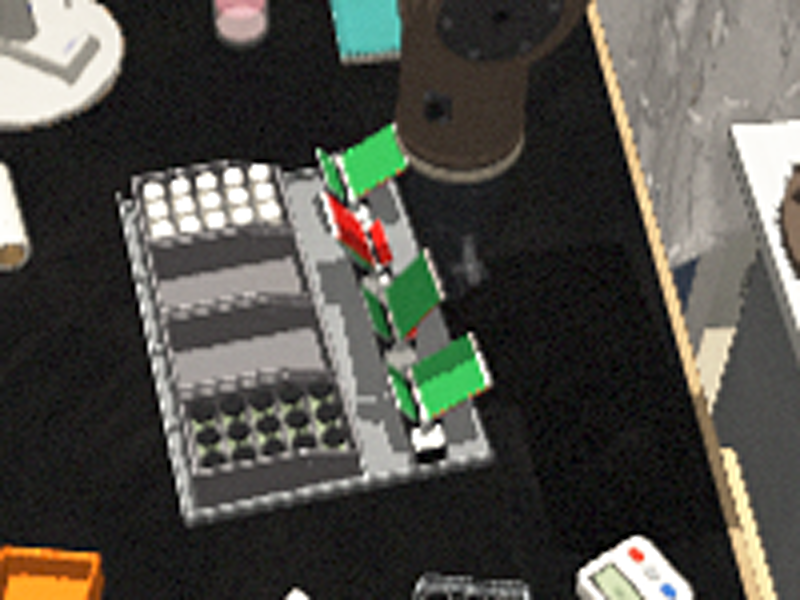

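Call:
servo_tool([
  [0, 5, 0, 0, 0, 0, 1],
  [0, 5, -1, 0, 0, 0, 1],
  [0, 5, -1, 0, 0, 0, 1],
  [0, 5, -1, 0, 0, 0, 1],
  [0, 5, -1, 0, 0, 0, 1],
])

```text
time_s: 7.23
tool_pos: [0.4777, 0.0763, 0.0644]
tcp_rot: [0.65, 0.76, 0.0, 0.0]
contact_force: [-0.2, -0.5, -0.6]
finger_gap: 0.0001
```

Call:
servo_tool([
  [0, 5, -1, 0, 0, 0, 1],
  [0, 5, 0, 0, 0, 0, 1],
  [0, 4, 0, 0, 0, 0, 1],
  [0, 2, 0, 0, 0, 0, 1],
  [0, 0, 0, 0, 0, 0, 1],
])

```text
time_s: 7.65
tool_pos: [0.4933, 0.0788, 0.0652]
tcp_rot: [0.65, 0.76, 0.0, 0.0]
contact_force: [0.9, 0.1, -0.3]
finger_gap: -0.0005
```

```bash
python3 loc.py h2 side
```

```text
t 7.65 local mm [-5.5 40.1 65.2] F [ 0.9  0.1 -0.3] gap -0.0005 xaxis yaw 0.0 z [ 0.  0. -1.]
```

View pics/side_h2.png

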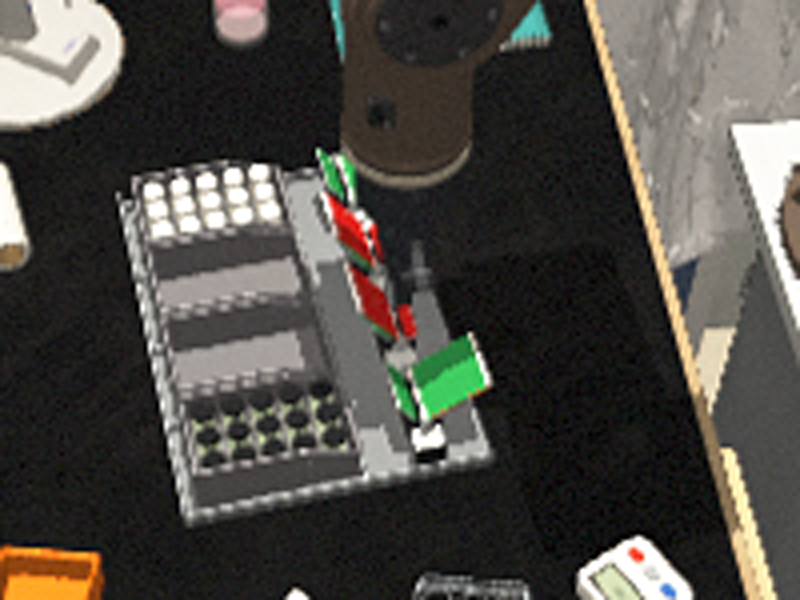

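Call:
servo_tool([
  [0, -8, -5, 0, 0, 0, 1],
  [0, -5, -20, 0, 0, 0, 1],
  [0, 0, -30, 0, 0, 0, 1],
  [0, 0, -35, 0, 0, 0, 1],
  [0, 0, -35, 0, 0, 0, 1],
])

```text
time_s: 8.12
tool_pos: [0.4782, 0.0765, 0.1915]
tcp_rot: [0.65, 0.76, -0.001, -0.001]
contact_force: [1.7, -0.6, 0.1]
finger_gap: 0.0003
```

Call:
servo_tool([
  [25, 20, -15, 0, 0, 0, 1],
  [35, 0, 0, 0, 0, 0, 1],
  [35, 0, 0, 0, 0, 0, 1],
  [35, 0, 0, 0, 0, 0, 1],
  [30, 0, 0, 0, 0, 0, 1],
])

```text
time_s: 8.53
tool_pos: [0.4734, 0.2393, 0.2057]
tcp_rot: [0.65, 0.76, 0.0, -0.0]
contact_force: [0.9, 0.1, -0.0]
finger_gap: 0.0002
```

Call:
servo_tool([
  [30, 0, 0, 0, 0, 0, 1],
  [20, 0, 0, 0, 0, 0, 1],
  [0, 0, 0, 0, 0, 0, 1],
  [0, 0, 0, 0, 0, 0, 1],
])

```text
time_s: 8.87
tool_pos: [0.4659, 0.2877, 0.2053]
tcp_rot: [0.649, 0.761, -0.0, -0.0]
contact_force: [-0.3, -0.2, -0.6]
finger_gap: -0.0001
```

```bash
python3 loc.py i side,top
```

```text
t 8.87 local mm [-1.000e-01  2.507e+02  2.053e+02] F [-0.3 -0.2 -0.6] gap -0.0001 xaxis yaw 0.1 z [-0.001 -0.    -1.   ]
```

View pics/side_i.png

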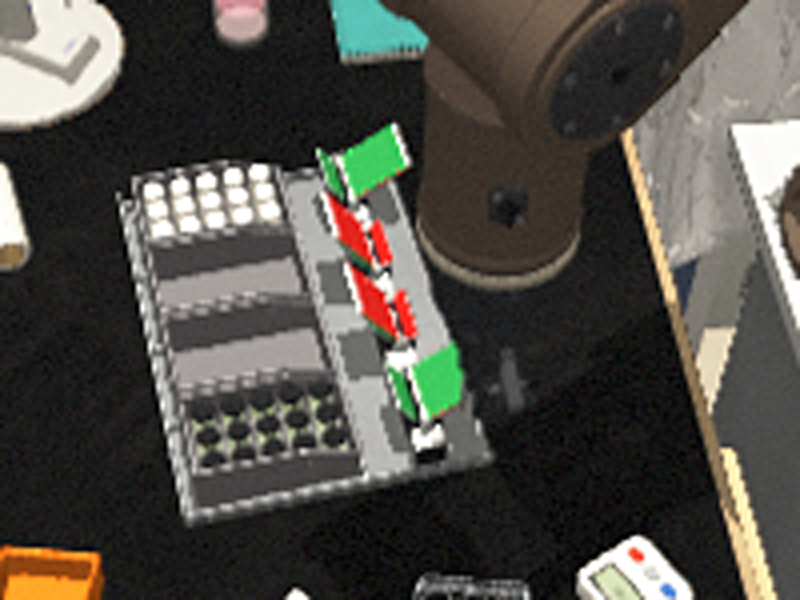

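View pics/top_i.png

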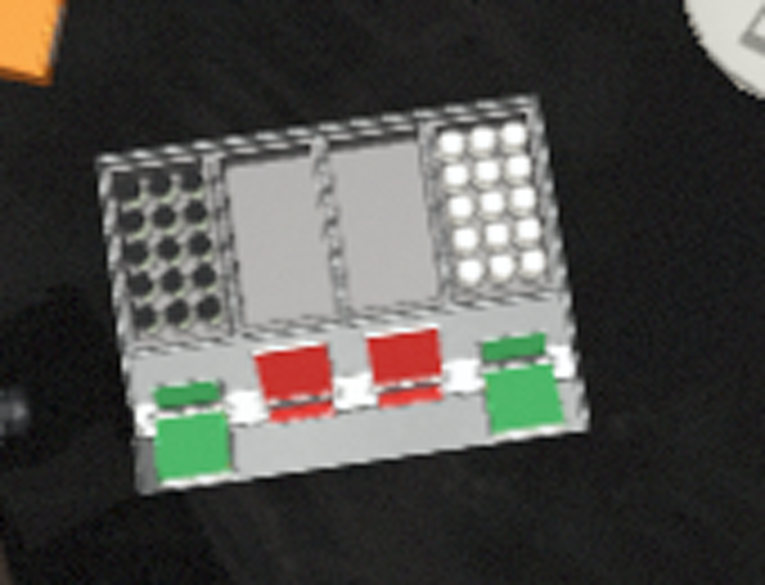

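```bash
python3 -c "
from station import bot
print(bot.finish_job())"
```

```text
the job is handed in; nothing more can be done
None
```

I flipped the two tags that were wrong and handed the job in at about 9 s; the hand-in gives no verdict.

- **Tag 4** (black vials, full) showed red. I pulled it forward from behind with the closed fingertip, and it now shows green.
- **Tag 3** (empty bin) showed green. I pushed it back from the front, and it now shows red.
- **Tags 1 and 2** were already right, so I left them alone.

**Last checks:** the final side and top pictures show, from tag 4 to tag 1, green, red, red, green in front of full, empty, empty, full. The two flipped tags lie at the same lean as the ones already against their stops, judged by eye because the joint angles can't be read. In those pictures the bins look unmoved, and I saw no sign that anything around the rack had shifted. The final crops don't show all of it, and I didn't measure positions. The forces read after each move never went above about 2 N, and the arm ended well clear of the rack. No check failed or disagreed; the rack position fitted from the top and side cameras agreed to about 3 mm.

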